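Clamp a filter cube with a recessed thumbwheel

TASK

Stand the filter cube upright on the base of the small bench clamp, midway across and squarely between its two jaws, and let go of it. Then roll the clamp's recessed thumbwheel with a light fingertip, its top towards the cube, stroke by stroke, until the moving jaw holds the cube snugly, but not hard, against the fixed jaw; leave it clamped. Work the jaw only by its wheel, do not press hard on the wheel or the clamp, and leave the other things where they are.

Things in the scene. Friction and masses are not known exactly. Their poses are not given: they have to be found in the camera images.
- cube_center (a point): The filter cube: a black block 35 x 35 mm in plan, 36 mm tall with a round glass window on top (block itself 33 mm tall), 70 g, loose, standing upright on the bench. This point is the centre of the block, 16.5 mm above its underside; axes: z up, x and y square to its upright sides.
- clamp: The bench clamp: bare aluminium, fixed to the bench, base 180 mm (its x) x 64 mm (its y) x 10 mm thick. Origin at the centre of the base's underside, z up; x points from the wheel housing to the fixed jaw. The housing is a block 70 x 54 mm in plan centred at x = -50 mm, its top face at z = 44 mm.
- fixed_face (a point): Centre of the gripping face of the steel fixed jaw (x = +60 mm, z = 25 mm of the clamp). The face looks to -x of the clamp, is 30 mm wide and reaches up to z = 40 mm.
- jaw_face (a point): Centre of the gripping face of the steel moving jaw (on the centre line, z = 22 mm of the clamp), between housing and cube. The jaw is 30 mm wide, 14 mm thick, its top at z = 34.5 mm. Moves with the jaw along the clamp's x.
- nest (a point): Point on the base's upper face (z = 10 mm of the clamp), on the centre line, at x = +37.5 mm of the clamp: the cube's place, 22.5 mm from the fixed jaw's face. Same axes as the clamp.
- wheel_slot (a point): Centre of the slot in the housing's top (x = -50 mm, z = 44 mm of the clamp). The dark knurled thumbwheel (radius 20 mm, 14 mm wide, axis along the clamp's y) shows its rim here, its highest point 5 to 7.5 mm above this point (differs from clamp to clamp). It is rigid; 6 to 9 N of pressure rolls it (more lets the fingertip drive too hard), over 30 N harms it.
- jaw (a joint): Moving jaw's travel in m: 0 = fully open (50 mm between the faces), grows as it closes, about 0.015 with the cube gripped. Rolling the wheel's top to +x of the clamp closes it, 0.25 mm per mm of rim, by fingertip friction. Rim force: 2.5 N free, plus 0.25 N per N of grip. The wheel stays where it is left and holds up to 10 N of grip. Grip 5 to 10 N; never over 25 N.
- coverslip_box (a point): Bystander: small box of cover glasses, 30 x 30 x 20 mm, blue lid; point at its centre, 10 mm up.
- eyepiece_can (a point): Bystander: black round screw can, 37 mm diameter, 46 mm tall; point at its centre, 23 mm up.
- loupe (a point): Bystander: black round loupe, 35 mm diameter, 27 mm tall; point at its centre, 13 mm up.
Not all that is in view belongs to the job. What is shaped like the part that bears cube_center but pink is not meant.

How it is judged:
On the way:
1. the cube stands upright on the clamp's base between the jaws, let go, the jaw still clear of it (horizontal distance between cube_center and nest below 0.012 m and y of cube_center in the frame of clamp between -0.008 and 0.008 m and z of cube_center in the frame of clamp between 0.0245 and 0.0285 m and angle between cube_center's own z axis and vertical below 0.06 rad and contact force between the fingers and cube below 0.1 N and contact force between jaw and cube below 0.5 N and value of joint jaw below 0.01 m), for 0.2 s.
At the end, for the whole second after the job is handed in: The cube stands upright (within 0.06 rad) on the clamp's base, within 12 mm of the nest point and 8 mm of the centre line, square to the jaws (within 0.06 rad), gripped between moving and fixed jaw with more than 2.5 N that the wheel holds by itself, everything at rest and let go (horizontal distance between cube_center and nest below 0.012 m and y of cube_center in the frame of clamp between -0.008 and 0.008 m and z of cube_center in the frame of clamp between 0.0245 and 0.0285 m and angle between cube_center's own z axis and vertical below 0.06 rad and contact force between jaw and cube above 2.5 N and (angle between the x axis of cube_center and the x axis of clamp, either way round below 0.06 rad or angle between the x axis of cube_center and the y axis of clamp, either way round below 0.06 rad) and linear speed of cube below 0.01 m/s and velocity of joint jaw between -0.002 and 0.002 m/s); the robot touches nothing.
It fails at once if the cube was squeezed with more than 25 N by the jaw (contact force between jaw and cube above 25 N).
It fails at once if the moving jaw was pushed directly (over 3 N) instead of by its wheel (contact force between the fingers and jaw above 3 N).
It fails at once if the wheel was pressed with more than 30 N (contact force between the fingers and wheel above 30 N).
It fails at once if the clamp was pressed with more than 30 N (contact force between any of the arm, the fingers and clamp above 30 N).
It fails at once if a bystander (coverslip box, eyepiece can or loupe) was moved more than 20 mm (distance of any of coverslip_box, eyepiece_can, loupe from where it was at the start of the episode above 0.02 m).
It also fails if it takes over 72 s, if anything falls off the work surface, if the arm or the gripper's body presses on something with over 40 N, if the wrist force passes 120 N, or if a joint passes its speed limit or range.

ROBOT

A 7-joint arm with a two-finger parallel gripper is mounted at the origin on a cart in front of the work surface, level with it; the furniture and walls round the work are solid. World frame = base frame: x ahead of the robot, y to its left, z up, the work surface at z = 0. Lengths are in m, angles in rad, forces in N, time in s.
With the tool pointing down it reaches from about 0.4 to 0.85 m from the base axis. Payload 10.4 kg.
Tool frame: the origin (TCP) lies at the very end of the fingers, on their centre line; the grasp point (between the pads) lies 19 mm behind it; z points along the fingers, y is the line along which they close (so a half turn about z gives the same grasp; the last joint's range is limited). The gripper opens to 85 mm and grips with 20 to 120 N. Pads are 22 mm wide; open, the fingers measure 114 mm over their backs; the gripper's body (76 mm by 85 mm) begins 54 mm behind the grasp point. The pads swing forward as they close: fully open they stand 13 mm farther back than shut.
Start: joints at [-1.206, 0.332, -0.065, 1.46, 0.022, 1.35, -0.088], TCP at [0.236, 0.579, 0.231] pointing down, gripper open.
Joint ranges: [-2.6, 2.6], [-0.5, 2.12], [-1.47, 1.34], [0.16, 2.42], [-1.27, 4.41], [0.06, 2.06], [-2.6, 2.6]. Speed limits (rad/s): [2.22, 2.22, 2.79, 2.79, 3.14, 3.14, 3.14].

INTERFACE

Orientations are given as a unit quaternion [x, y, z, w].
In Python, from plant import arm, snapshot gives the robot as it stands.
- The arm moves only by the tool servo_tool, never from a script. Its argument "plan" is a list that holds one entry, the list of rows, each a list of 7 numbers: the shift along the tool's x, y, z in units of 30 mm (1.0 is 30 mm), then the turn, a rotation vector about the tool's x, y, z in units of 0.12 rad (1.0 is 0.12 rad), then the opening, from 0 (shut) to 1 (fully open). In form: [[[tx, ty, tz, ax, ay, az, claw], ...]]. A call has 1 to 10 rows; each row shifts and turns the commanded pose from where the row before left it, along the tool's axes as they then stand; what a row does not reach is not made up. A row lasts 1/12 s, in which the tool goes at most 41.7 mm and 7.16 degrees, less where a joint would pass 70% of its speed; a pose out of reach is approached as far as the arm can. A call with a number of a shift or a turn outside -1 to 1 is refused whole. A call with a gripper value outside its range is refused whole. The fingers move at their own pace and stop on an object; "squeeze" is the grip in N (left out, the last holds). Time passes only in rows, so rows that do not move let the fingers close. It gives the time, the measured TCP pose, the force, the opening and the grip force at its end, in the units of the state.
- arm.state(): the state, without advancing time (a new reading comes with each control period).
- snapshot(name): name is "scene" or "side" or "wrist"; returns a dict with "color" (480x640x3 uint8, red, green, blue), "K" (3x3 intrinsics, pixels), "k1" (the pictures are not rectified: a ray, as slopes to the right and down, at radius r is drawn at 1 + k1 r^2 times it, then the intrinsics apply), "R" (3x3) and "t" (3): a world point X has camera coordinates R X + t; the wrist camera has in their place "hand_eye" (4x4, takes a point from camera to tool coordinates, whose origin is the TCP and whose axes are the flange's). Camera axes: x right, y down, z forward; pixel columns grow to the right and rows downward; lengths in m; the calibration is good to about 2 mm. A picture is of the moment at which its call begins: read the wrist's pose just before it. There is no depth.
- arm.hand_in(): hands the job in; it is judged then, once.
The state is a dict: "time": time; "q": joint angles; "qd": joint speeds; "joint_efforts": joint torques, N m; "tool_pos": TCP position; "tool_rot": TCP orientation; "contact_force": force on the tool from outside, world axes, zero at the start; "ft_torque": the same for the moment, N m; "grip_width": finger opening in m; "grip_force": force on a finger pad.
Only numpy, scipy, OpenCV 4.12 (cv2) and the standard library are available. Lean on these libraries where they do the work, as an engineer would, in place of code of your own. Each camera call takes 0.05 s, during which the arm holds its last target. There are 200 camera calls.

## Working session

There is one attempt and no reset: what is moved stays moved. The work goes in short steps, Python scripts to look and compute and a tool call to move; the robot and the scene stay as the last step left them, time stands still between calls to the robot, and variables do not carry over. Pictures are saved under pics/ and viewed, at most 13 in all, crops included, and the job is handed in when it is done.

Besides the shell and the picture viewer there is one more tool, called in YAML: its name, and indented under it one key for each argument. servo_tool: Moves the arm, as the interface text tells. Shifts and turns lie within -1 to 1; 1 stands for 30 mm of shift or 0.12 rad of turn. Its arguments: {"type":"object","properties":{"plan":{"type":"array"},"squeeze":{"type":"number"}},"required":["plan"]}

```bash
mkdir -p pics; ls; python3 - <<'E'
from plant import arm, snapshot
import cv2,pickle
for n in ["scene","side"]:
    s=snapshot(n); cv2.imwrite(f"pics/{n}0.png",s["color"][:,:,::-1]); pickle.dump(s,open(f"pics/{n}0.pkl","wb"))
    print(n,s["K"].tolist(),s["k1"],s["R"].tolist(),s["t"].tolist())
st=arm.state();print({k:st[k] for k in ["time","tool_pos","tool_rot","contact_force","grip_width"]})
E
```

```text
pics
scene [[492.4759481066606, 0.0, 315.2338605121074], [0.0, 492.4759481066606, 251.35653926211594], [0.0, 0.0, 1.0]] -0.016445434981412748 [[0.612927289421913, -0.7899009813549518, 0.0194056057980832], [-0.5835018466714721, -0.46905785895757435, -0.6629557450396807], [0.5327717455091706, 0.3950204609948961, -0.7484070433811345]] [-0.30267952845932317, 0.32455118553351275, 0.6110157413144344]
side [[503.9002793586302, 0.0, 327.59129864957674], [0.0, 503.9002793586302, 233.9192575872728], [0.0, 0.0, 1.0]] -0.12081392806424815 [[0.8851438956014738, -0.46470377813755004, 0.02388896532155675], [-0.17140468096887684, -0.37335138617745856, -0.9117177072873642], [0.4325976414884915, 0.8029066826375635, -0.4101221032260243]] [-0.4250686877435393, 0.16221644604686186, 0.8207332539255833]
{'time': 0.1, 'tool_pos': array([0.23621425, 0.57828126, 0.2306054 ]), 'tool_rot': array([ 1.92667318e-01,  9.81263933e-01, -6.24441990e-04, -9.45047126e-05]), 'contact_force': array([0.24736797, 0.24095511, 0.94008201]), 'grip_width': 0.08546460453568366}
```

View pics/scene0.png

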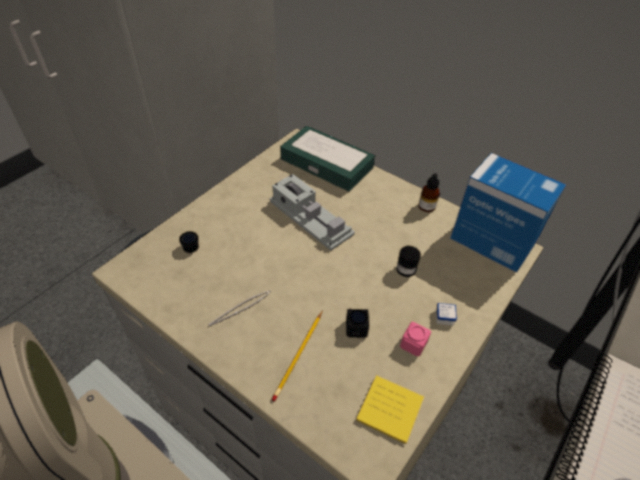

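View pics/side0.png

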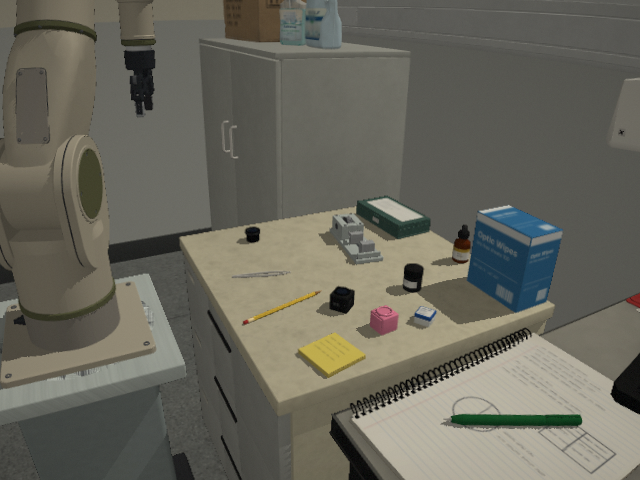

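The scene view shows the black cube at about (357,321), the pink decoy at (416,338), the clamp from housing (293,190) to its fixed-jaw end (340,237), the can at (408,261), the box at (447,313) and the loupe at (190,241). The side view has the cube at (342,299) and the wheel housing at (347,225).

```bash
cat > h.py <<'E'
import numpy as np, cv2, pickle
from scipy.spatial.transform import Rotation as Ro
def und(s,u,v):
    K=np.array(s["K"]);d=np.array([(u-K[0,2])/K[0,0],(v-K[1,2])/K[1,1]]);x=d.copy()
    for _ in range(20): x=d/(1+s["k1"]*(x@x))
    return np.array([x[0],x[1],1.])
def pose(s):  # cam centre, cam->world rot
    if "R" in s: R=np.array(s["R"]);return -R.T@np.array(s["t"]),R.T
    H=np.array(s["hand_eye"]);T=np.array(s["tool_pos"]);Q=Ro.from_quat(s["tool_rot"]).as_matrix()
    return Q@H[:3,3]+T,Q@H[:3,:3]
def hit(s,u,v,z):
    c,R=pose(s);d=R@und(s,u,v);return c+d*(z-c[2])/d[2]
def proj(s,X):
    c,R=pose(s);p=R.T@(np.array(X)-c);x=p[:2]/p[2];x=x*(1+s["k1"]*(x@x));K=np.array(s["K"]);return x*K[0,0]+K[:2,2]
def wrist(name):
    from plant import arm,snapshot
    st=arm.state();s=snapshot("wrist");s["tool_pos"]=st["tool_pos"];s["tool_rot"]=st["tool_rot"]
    pickle.dump(s,open(f"pics/{name}.pkl","wb"));cv2.imwrite(f"pics/{name}.png",s["color"][:,:,::-1]);return s,st
def load(n): return pickle.load(open(f"pics/{n}.pkl","rb"))
def plan(st,target,yaw=None):
    """rows needed: shift in tool axes/30mm, turn about tool z /0.12"""
    Q=Ro.from_quat(st["tool_rot"]).as_matrix();d=Q.T@(np.array(target)-st["tool_pos"])/0.03
    return d
E
python3 - <<'E'
from h import *
a,b=load("scene0"),load("side0")
for n,p,q,z in [("cube",(357,313),(342,292),.034),("housing",(295,186),(347,219),.044),("fixedend",(341,238),(368,257),.01),("can",(408,252),(413,268),.046),("box",(447,308),(426,312),.02),("loupe",(190,236),(252,230),.027)]:
    print(n,hit(a,*p,z).round(3),hit(b,*q,z).round(3))
st=__import__("plant").arm.state();print(Ro.from_quat(st["tool_rot"]).as_matrix().round(3))
s=a
E
```

```text
cube [ 0.447 -0.119  0.034] [ 0.441 -0.128  0.034]
housing [0.611 0.142 0.044] [0.605 0.143 0.044]
fixedend [0.581 0.008 0.01 ] [0.583 0.01  0.01 ]
can [ 0.599 -0.12   0.046] [ 0.597 -0.126  0.046]
box [ 0.555 -0.224  0.02 ] [ 0.552 -0.23   0.02 ]
loupe [0.4   0.215 0.027] [0.395 0.211 0.027]
[[-0.926  0.378 -0.   ]
 [ 0.378  0.926 -0.001]
 [-0.    -0.001 -1.   ]]
```

servo_tool:
  plan:
    - [[-1,-0.1,0,0,0,0.45,1],[-1,-0.1,0,0,0,0.45,1],[-1,-0.1,0,0,0,0.45,1],[-1,-0.1,0,0,0,0.45,1],[-1,-0.1,0,0,0,0.45,1],[-1,-0.1,0,0,0,0.45,1],[-1,-0.1,0,0,0,0.45,1],[-1,-0.1,0,0,0,0.45,1],[-1,-0.1,0,0,0,0.45,1],[-1,-0.1,0,0,0,0.45,1]]

```text
time: 0.93
tool_pos: [0.459, 0.3785, 0.2309]
tool_rot: [0.449, 0.894, -0.0, -0.0]
contact_force: [0.3, -0.3, -0.1]
grip_width: 0.0852
grip_force: 0.0
```

servo_tool:
  plan:
    - [[-1,-0.2,0,0,0,0.6,1],[-1,-0.2,0,0,0,0.6,1],[-1,-0.2,0,0,0,0.6,1],[-1,-0.2,0,0,0,0.6,1],[-1,-0.2,0,0,0,0.6,1],[-1,-0.2,0,0,0,0.6,1],[-1,-0.2,0,0,0,0.6,1],[-0.5,-0.2,0,0,0,0.6,1],[0,0,0,0,0,0,1],[0,0,0,0,0,0,1]]

```text
time: 1.77
tool_pos: [0.5025, 0.1572, 0.2313]
tool_rot: [0.683, 0.73, 0.0, -0.0]
contact_force: [-0.1, 0.2, -0.4]
grip_width: 0.085
grip_force: 0.0
```

```bash
python3 - <<'E'
from h import *
s,st=wrist("w1");print(st["time"],st["tool_pos"],Ro.from_quat(st["tool_rot"]).as_matrix().round(3),st["q"].round(2),st["contact_force"]);print(s["hand_eye"],s["K"],s["k1"])
E
```

```text
1.7667 [0.50249117 0.15719059 0.23129661] [[-0.066  0.998 -0.   ]
 [ 0.998  0.066  0.   ]
 [ 0.    -0.    -1.   ]] [-0.71  0.11  0.34  1.74 -0.04  1.3  -0.29] [-0.1296284   0.18031972 -0.44314767]
[[-5.67302254e-04 -9.56909052e-01 -2.90387232e-01  7.42774506e-02]
 [ 9.99999764e-01 -4.30181230e-04 -5.36035299e-04 -6.11813332e-05]
 [ 3.88017893e-04 -2.90387468e-01  9.56909070e-01 -1.42411883e-01]
 [ 0.00000000e+00  0.00000000e+00  0.00000000e+00  1.00000000e+00]] [[388.78550641   0.         323.7084222 ]
 [  0.         388.78550641 239.08060794]
 [  0.           0.           1.        ]] 0.021183209443133243
```

View pics/w1.png

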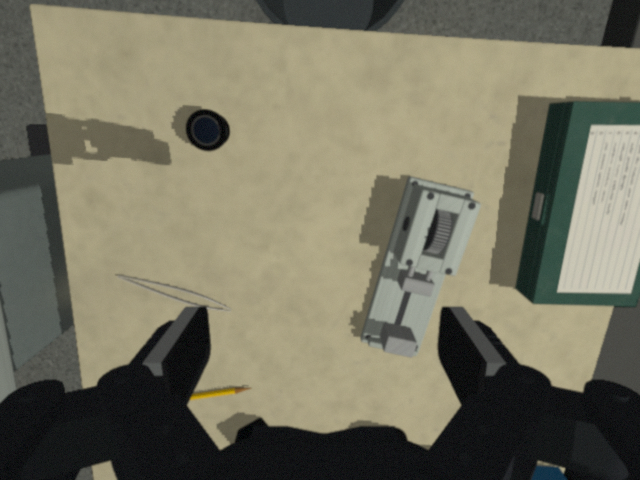

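The wrist view shows the whole clamp: housing at about (440,225), moving jaw at (418,285), fixed jaw at (403,340). The loupe is at (208,130), clear of it. I'll enlarge the clamp for its corners.

```bash
python3 - <<'E'
import cv2
i=cv2.imread("pics/w1.png")[165:365,340:500]
cv2.imwrite("pics/w1c.png",cv2.resize(i,None,fx=3,fy=3,interpolation=cv2.INTER_CUBIC))
E
```

```text
(no output)
```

View pics/w1c.png

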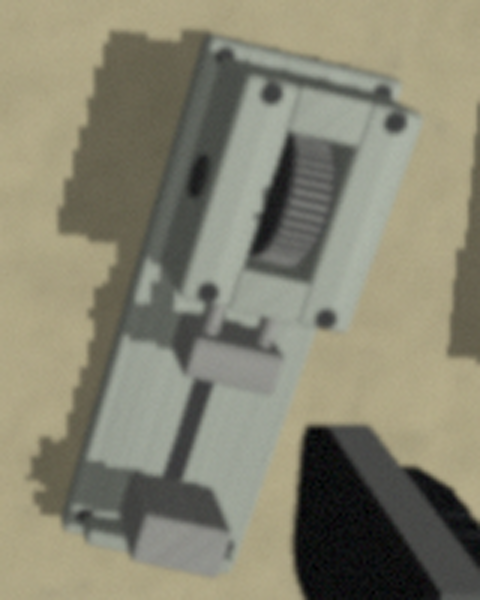

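```bash
cat > fit.py <<'E'
from h import *
from scipy.optimize import least_squares
P=[((252,76),(-85,-27,44)),((420,113),(-85,27,44)),((346,331),(-15,27,44)),((183,293),(-15,-27,44)),
((208,38),(-90,-32,10)),((398,82),(-90,32,10)),((68,525),(90,-32,10)),((145,513),(60,-15,40)),((228,530),(60,15,40))]
J=[((187,374),-15),((274,396),15)]
s=load("w1")
def W(p,X): c,n=np.cos(p[2]),np.sin(p[2]);X=np.array(X)/1e3;return np.array([p[0]+c*X[0]-n*X[1],p[1]+n*X[0]+c*X[1],X[2]])
U=lambda u:np.array([u[0]/3+340,u[1]/3+165])
r=least_squares(lambda p:np.concatenate([proj(s,W(p,X))-U(u) for u,X in P]),[.6,.094,-1.76],loss="soft_l1")
p=r.x
if __name__=="__main__":
    print(p,np.degrees(p[2]));print(np.array([proj(s,W(p,X))-U(u) for u,X in P]).round(1))
    for n,X in dict(nest=(37.5,0,10),slot=(-50,0,44),fixed=(60,0,25)).items(): print(n,W(p,X).round(4))
    for u,y in J:
        h=hit(s,*U(u),.0345)[:2]-p[:2];c,n=np.cos(p[2]),np.sin(p[2]);print("jaw",[c*h[0]+n*h[1],-n*h[0]+c*h[1]])
    for n,P_ in [("scene0",0),("side0",0)]: print(n,[proj(load(n),W(p,X)).round(0) for X in [(37.5,0,10),(-50,0,44)]])
E
python3 fit.py
```

```text
[ 0.59707876  0.09348713 -1.73254323] -99.26741494681987
[[-2.4 -1.6]
 [ 2.   0. ]
 [ 0.4  1.2]
 [-2.5  1.2]
 [-0.1 -1.4]
 [ 2.2 -0.8]
 [-2.2  2.1]
 [-0.3 -0.1]
 [ 1.9  0.5]]
nest [0.591  0.0565 0.01  ]
slot [0.6051 0.1428 0.044 ]
fixed [0.5874 0.0343 0.025 ]
jaw [np.float64(0.012250753292512089), np.float64(-0.01352205902251886)]
jaw [np.float64(0.01329072105577819), np.float64(0.015459167464235573)]
scene0 [array([323., 223.]), array([293., 187.])]
side0 [array([360., 248.]), array([347., 219.])]
```

servo_tool:
  plan:
    - [[-1,-0.3,0.2,0,0,0,1],[-1,-0.3,0.2,0,0,0,1],[-1,-0.3,0.2,0,0,0,1],[-1,-0.3,0.2,0,0,0,1],[-1,-0.3,0.2,0,0,0,1],[-1,-0.3,0.2,0,0,0,1],[-1,-0.3,0.2,0,0,0,1],[-0.8,-0.3,0.2,0,0,0,1],[0,0,0,0,0,0,1],[0,0,0,0,0,0,1]]

```text
time: 2.65
tool_pos: [0.4465, -0.0804, 0.1831]
tool_rot: [0.683, 0.73, -0.0, -0.0]
contact_force: [0.7, 1.4, -0.1]
grip_width: 0.085
grip_force: 0.0
```

```bash
python3 - <<'E'
from h import *
s,st=wrist("w2");print(st["time"],st["tool_pos"],st["q"].round(2))
print(proj(s,[.444,-.123,.033]))
i=cv2.imread("pics/w2.png")
u,v=proj(s,[.444,-.123,.033]).astype(int);x,y=max(0,u-90),max(0,v-75);print(x,y)
cv2.imwrite("pics/w2c.png",cv2.resize(i[y:y+150,x:x+180],None,fx=4,fy=4,interpolation=cv2.INTER_CUBIC))
E
```

```text
2.65 [ 0.44645514 -0.08040897  0.18314261] [-0.48 -0.04  0.55  1.98  0.02  1.2   0.13]
[317.47967961 272.11516782]
227 197
```

View pics/w2c.png

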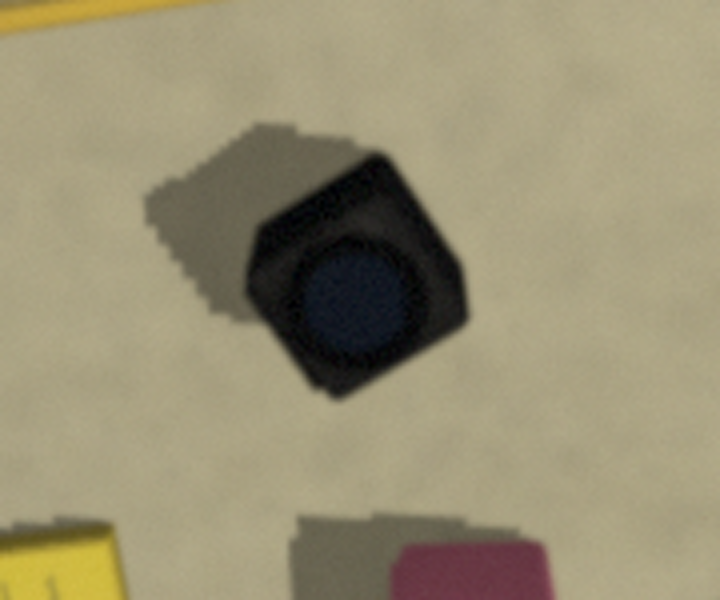

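The wrist crop shows the black cube turned about 30° in the image, with top corners at crop (247,285), (338,400), (467,320), (376,205). The pink decoy is below it.

```bash
python3 - <<'E'
from h import *
s=load("w2")
C=np.array([hit(s,227+a/4,197+b/4,.033) for a,b in [(247,285),(338,400),(467,320),(376,205)]])
print(C.mean(0),[ (np.linalg.norm(d).round(4),np.degrees(np.arctan2(d[1],d[0])).round(1)) for d in np.roll(C,-1,0)-C])
print(hit(s,227+354/4,197+300/4,.036))
Q=Ro.from_quat(s["tool_rot"]).as_matrix();print(np.degrees(np.arctan2(Q[1,1],Q[0,1])),plan(s,[*C.mean(0)[:2],.1]))
E
```

```text
[ 0.44305154 -0.12371359  0.033     ] [(np.float64(0.0311), np.float64(-50.6)), (np.float64(0.0317), np.float64(37.8)), (np.float64(0.0306), np.float64(130.7)), (np.float64(0.031), np.float64(-143.1))]
[ 0.44239011 -0.12181072  0.036     ]
3.8483195018951855 [-1.43314479 -0.20932922  2.77120486]
```

servo_tool:
  plan:
    - [[-0.72,-0.1,0.4,0,0,0,1],[-0.71,-0.1,0.4,0,0,0,1],[0,0,0.4,0,0,-1,1],[0,0,0.4,0,0,-1,1],[0,0,0.4,0,0,-1,1],[0,0,0.4,0,0,-1,1],[0,0,0.37,0,0,-1,1],[0,0,0,0,0,0,1],[0,0,0,0,0,0,1]]

```text
time: 3.45
tool_pos: [0.4437, -0.1224, 0.1001]
tool_rot: [0.437, 0.899, -0.0, -0.0]
contact_force: [-0.5, 0.1, 0.6]
grip_width: 0.0853
grip_force: 0.0
```

```bash
python3 - <<'E'
from h import *
s,st=wrist("w3");print(st["time"],st["tool_pos"])
Q=Ro.from_quat(st["tool_rot"]).as_matrix();print(np.degrees(np.arctan2(Q[1,1],Q[0,1])))
u,v=proj(s,[.443,-.1237,.033]).astype(int);print(u,v)
i=cv2.imread("pics/w3.png");cv2.circle(i,(u,v),3,(0,255,0),-1);cv2.imwrite("pics/w3v.png",i)
E
```

```text
3.45 [ 0.44369056 -0.12240015  0.10008884]
38.14333055674326
321 258
```

View pics/w3v.png

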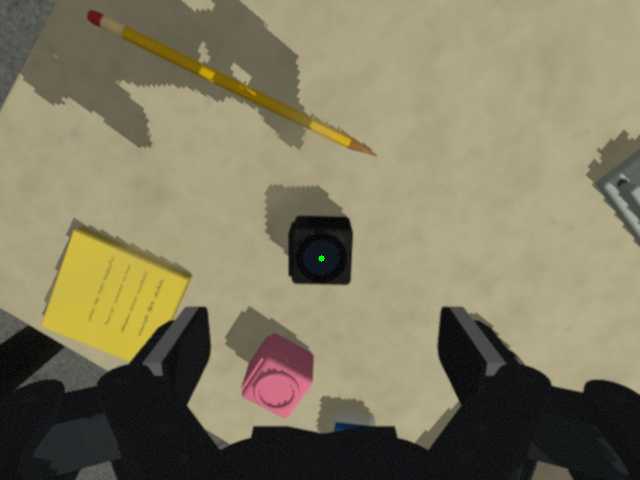

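The dot sits on the cube's glass, and the cube is square to the fingers and centred, so I descend and grip.

servo_tool:
  plan:
    - [[0,0,0.8,0,0,0,1],[0,0,0.8,0,0,0,1],[0,0,0.8,0,0,0,1],[0,0,0.7,0,0,0,1],[0,0,0,0,0,0,1],[0,0,0,0,0,0,1]]

```text
time: 4.0
tool_pos: [0.4434, -0.1235, 0.0075]
tool_rot: [0.437, 0.899, -0.0, -0.0]
contact_force: [0.4, 0.5, 0.1]
grip_width: 0.0852
grip_force: 0.0
```

servo_tool:
  plan:
    - [[0,0,0,0,0,0,0.3],[0,0,0,0,0,0,0.2],[0,0,0,0,0,0,0.2],[0,0,0,0,0,0,0.2],[0,0,0,0,0,0,0.2],[0,0,0,0,0,0,0.2],[0,0,0,0,0,0,0.2],[0,0,0,0,0,0,0.2]]
  squeeze: 25

```text
time: 4.67
tool_pos: [0.444, -0.1236, 0.0081]
tool_rot: [0.437, 0.9, 0.001, 0.001]
contact_force: [-2.6, 0.0, 8.3]
grip_width: 0.0347
grip_force: 24.9
```

servo_tool:
  plan:
    - [[0,0,-0.5,0,0,0,0.2],[0,0,-0.5,0,0,0,0.2],[0,0,-0.5,0,0,0.98,0.2],[0,0,-0.5,0,0,0.98,0.2],[0,0,-0.5,0,0,0.98,0.2],[0,0,-0.5,0,0,0.98,0.2],[0,0,-0.5,0,0,0.98,0.2],[0,0,0,0,0,0.98,0.2],[0,0,0,0,0,0.98,0.2],[0,0,0,0,0,0,0.2]]

```text
time: 5.5
tool_pos: [0.4434, -0.1236, 0.1126]
tool_rot: [0.762, 0.648, 0.0, 0.0]
contact_force: [-0.4, -0.2, -0.9]
grip_width: 0.0349
grip_force: 25.6
```

```bash
python3 - <<'E'
from fit import *
from plant import arm
st=arm.state();Q=Ro.from_quat(st["tool_rot"]).as_matrix();print(st["tool_pos"],np.degrees(np.arctan2(Q[1,1],Q[0,1])),st["grip_force"],Q.round(3))
n=W(p,(37.5,0,10));print(plan(st,[n[0],n[1],st["tool_pos"][2]]))
E
```

```text
[ 0.44342206 -0.1236391   0.11264387] -9.286317316258367 25.61021625995636 [[ 0.161  0.987  0.001]
 [ 0.987 -0.161  0.001]
 [ 0.001  0.001 -1.   ]]
[6.71919461 3.88726662 0.00725   ]
```

servo_tool:
  plan:
    - [[0.84,0.49,0,0,0,0,0.2],[0.84,0.49,0,0,0,0,0.2],[0.84,0.49,0,0,0,0,0.2],[0.84,0.49,0,0,0,0,0.2],[0.84,0.49,0,0,0,0,0.2],[0.84,0.49,0,0,0,0,0.2],[0.84,0.49,0,0,0,0,0.2],[0.84,0.46,0,0,0,0,0.2],[0,0,0,0,0,0,0.2],[0,0,0,0,0,0,0.2]]

```text
time: 6.33
tool_pos: [0.5902, 0.0588, 0.1116]
tool_rot: [0.758, 0.652, -0.0, -0.0]
contact_force: [-0.7, -0.2, -1.2]
grip_width: 0.0346
grip_force: 25.7
```

```bash
python3 - <<'E'
from fit import *
s,st=wrist("w4");print(st["tool_pos"],st["time"])
i=cv2.imread("pics/w4.png")
for X in [(-85,-27,44),(-85,27,44),(-15,27,44),(-15,-27,44),(60,-15,40),(60,15,40),(90,32,10),(90,-32,10),(10,-15,34.5),(10,15,34.5),(-90,32,10),(-90,-32,10)]:
    cv2.circle(i,proj(s,W(p,X)).round().astype(int),2,(0,0,255),-1)
cv2.imwrite("pics/w4v.png",i)
E
```

```text
[0.5901598  0.05882775 0.11157149] 6.3333
```

View pics/w4v.png

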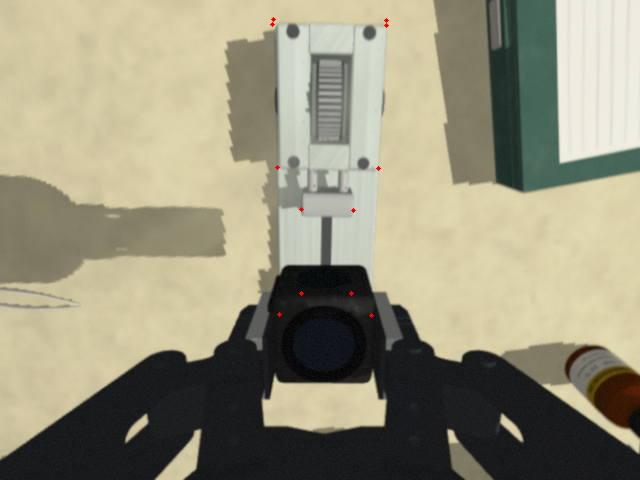

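The held cube at (322,340) is upright above the clamp. The predicted corners (red) match the housing within about 2 px, and the view suggests small corrections of +0.7 mm in clamp y and about 0.3° in yaw.

```bash
python3 - <<'E'
from fit import *
from plant import arm
st=arm.state();Q=Ro.from_quat(st["tool_rot"]).as_matrix();print(st["tool_pos"],np.degrees(np.arctan2(Q[1,1],Q[0,1])),st["qd"].round(3),st["q"].round(2))
n=W(p,(37.5,.7,10));print(plan(st,[n[0],n[1],.0185]))
E
```

```text
[0.58969353 0.05716659 0.11173399] -8.750189644020915 [ 0.014 -0.021  0.021  0.022  0.005 -0.001 -0.011] [-0.62  0.39  0.56  1.72 -0.23  1.1  -0.15]
[-0.01328084  0.07368787  3.10775452]
```

servo_tool:
  plan:
    - [[0,0.07,0.6,0,0,0.12,0.2],[0,0,0.6,0,0,0,0.2],[0,0,0.6,0,0,0,0.2],[0,0,0.5,0,0,0,0.2],[0,0,0.4,0,0,0,0.2],[0,0,0.2,0,0,0,0.2],[0,0,0.1,0,0,0,0.2],[0,0,0,0,0,0,0.2],[0,0,0,0,0,0,0.2]]

```text
time: 7.13
tool_pos: [0.5924, 0.0568, 0.0229]
tool_rot: [0.765, 0.644, 0.0, 0.0]
contact_force: [0.3, -0.5, -0.0]
grip_width: 0.0348
grip_force: 25.7
```

servo_tool:
  plan:
    - [[0,0,0.05,0,0,0,0.2],[0,0,0.05,0,0,0,0.2],[0,0,0.03,0,0,0,0.2],[0,0,0,0,0,0,0.2],[0,0,0,0,0,0,0.2]]

```text
time: 7.55
tool_pos: [0.592, 0.057, 0.0183]
tool_rot: [0.765, 0.644, 0.0, -0.0]
contact_force: [0.1, -0.3, -0.8]
grip_width: 0.0346
grip_force: 25.7
```

servo_tool:
  plan:
    - [[0,0,0.03,0,0,0,0.2],[0,0,0.02,0,0,0,0.2],[0,0,0,0,0,0,0.2],[0,0,0,0,0,0,0.2]]

```text
time: 7.88
tool_pos: [0.5922, 0.057, 0.0182]
tool_rot: [0.765, 0.644, 0.0, -0.0]
contact_force: [-8.6, -0.2, 15.3]
grip_width: 0.0348
grip_force: 27.6
```

servo_tool:
  plan:
    - [[0,0,-0.04,0,0,0,0.2],[0,0,0,0,0,0,0.45],[0,0,0,0,0,0,0.5],[0,0,0,0,0,0,0.6],[0,0,0,0,0,0,0.7],[0,0,0,0,0,0,0.8],[0,0,0,0,0,0,0.9],[0,0,0,0,0,0,0.9]]

```text
time: 8.55
tool_pos: [0.592, 0.0569, 0.0179]
tool_rot: [0.765, 0.644, -0.0, -0.0]
contact_force: [0.5, -0.2, 0.3]
grip_width: 0.077
grip_force: 0.0
```

servo_tool:
  plan:
    - [[0,0,-0.3,0,0,0,0.9],[0,0,-0.6,0,0,0,0.9],[0,0,-0.8,0,0,0,0.9],[0,0,-0.8,0,0,0,0.9],[0,0,-0.7,0,0,0,0.9],[0,0,0,0,0,0,0.9],[0,0,0,0,0,0,0.9]]

```text
time: 9.13
tool_pos: [0.5929, 0.0571, 0.1157]
tool_rot: [0.765, 0.644, 0.001, 0.0]
contact_force: [0.4, 0.2, -0.4]
grip_width: 0.0768
grip_force: 0.0
```

```bash
python3 - <<'E'
from fit import *
s,st=wrist("w5");print(st["tool_pos"],st["time"],st["contact_force"],st["tool_rot"])
i=cv2.imread("pics/w5.png")
for X in [(-85,-27,44),(-85,27,44),(-15,27,44),(-15,-27,44),(60,-15,40),(60,15,40),(10,-15,34.5),(10,15,34.5),(20,-17.5,43),(20,17.5,43),(55,-17.5,43),(55,17.5,43)]:
    cv2.circle(i,proj(s,W(p,X)).round().astype(int),2,(0,0,255),-1)
cv2.imwrite("pics/w5v.png",i)
E
```

```text
[0.59286156 0.05705178 0.11568237] 9.1333 [ 0.38736456  0.18482722 -0.44568207] [7.64799586e-01 6.44266621e-01 1.37181962e-03 4.82946565e-04]
```

View pics/w5v.png

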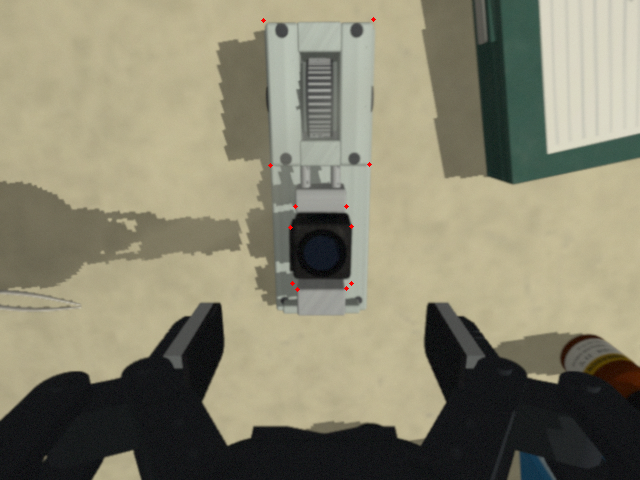

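The picture shows the released cube standing square between the jaws at (321,250), clear of the moving jaw (front edge near row 212) and of the fixed jaw (row 290). The wheel slot centre is at (320,95). Now I move over to the wheel with the fingers shut.

```bash
cat > to.py <<'E'
import sys
from fit import *
from plant import arm
st=arm.state();Q=Ro.from_quat(st["tool_rot"]).as_matrix()
x,y,z=map(float,sys.argv[1:4])
d=Q.T@0+0 if 0 else None
e=(st["tool_pos"]-W(p,(0,0,0)));c,n=np.cos(p[2]),np.sin(p[2])
print("t",st["time"],"yaw",np.degrees(np.arctan2(Q[1,1],Q[0,1])).round(2),"clampxyz",(1e3*np.array([c*e[0]+n*e[1],-n*e[0]+c*e[1],e[2]])).round(2),"F",st["contact_force"].round(2))
print("rows",plan(st,W(p,(x,y,z))).round(3), "proj", proj(load("w5"),W(p,(-50,0,50))).round())
E
python3 to.py -59 0.7 65
```

```text
t 9.1833 yaw -9.77 clampxyz [ 36.72   0.94 114.4 ] F [ 0.08 -0.61 -0.78]
rows [ 3.19  -0.037  1.649] proj [319.  95.]
```

servo_tool:
  plan:
    - [[0,0,0,0,0,0,0],[0.5,0,0,0,0,0,0],[0.8,0,0,0,0,0,0],[0.9,0,0,0,0,0,0],[0.9,0,0.4,0,0,0,0],[0.09,0,0.6,0,0,0,0],[0,0,0.4,0,0,0,0],[0,0,0.2,0,0,0,0],[0,0,0,0,0,0,0],[0,0,0,0,0,0,0]]
  squeeze: 20

```text
time: 10.02
tool_pos: [0.6083, 0.1499, 0.066]
tool_rot: [0.765, 0.644, -0.0, 0.0]
contact_force: [-0.3, 0.2, 0.5]
grip_width: -0.0003
grip_force: 0.0
```

```bash
python3 to.py -59 0.7 53; python3 -c "from h import *;wrist('w6')"
```

```text
t 10.0167 yaw -9.89 clampxyz [-57.46   1.97  66.02] F [-0.27  0.16  0.49]
rows [ 0.051 -0.043  0.434] proj [319.  95.]
```

View pics/w6.png

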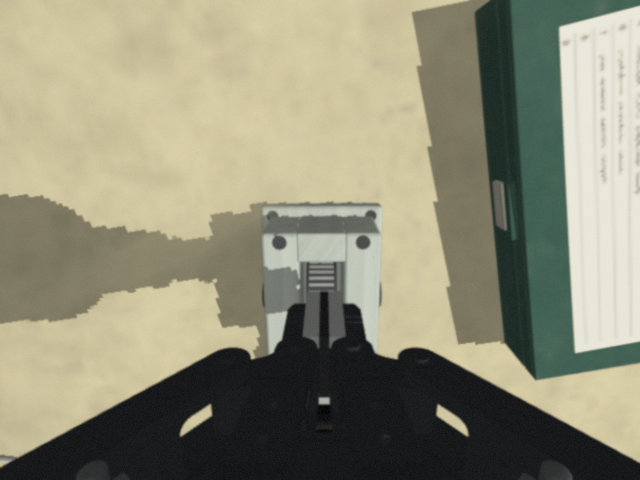

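The shut fingertips at (322,295) are centred over the wheel rim (columns 308–337). I lower to find contact.

servo_tool:
  plan:
    - [[0.05,-0.03,0.2,0,0,0,0],[0,0,0.2,0,0,0,0],[0,0,0,0,0,0,0],[0,0,0,0,0,0,0],[0,0,0,0,0,0,0]]

```text
time: 10.48
tool_pos: [0.6077, 0.1528, 0.0541]
tool_rot: [0.765, 0.644, 0.0, 0.0]
contact_force: [1.0, -0.3, 0.6]
grip_width: 0.0004
grip_force: 0.0
```

servo_tool:
  plan:
    - [[0,0,0.03,0,0,0,0],[0,0,0,0,0,0,0],[0,0,0,0,0,0,0]]

```text
time: 10.73
tool_pos: [0.6077, 0.1529, 0.0532]
tool_rot: [0.765, 0.644, 0.0, 0.0]
contact_force: [-0.3, -0.1, -0.5]
grip_width: 0.0001
grip_force: 0.0
```

servo_tool:
  plan:
    - [[0,0,0.03,0,0,0,0],[0,0,0,0,0,0,0],[0,0,0,0,0,0,0]]

```text
time: 10.98
tool_pos: [0.6076, 0.1529, 0.0521]
tool_rot: [0.765, 0.644, -0.0, -0.0]
contact_force: [-0.5, -0.6, 1.5]
grip_width: 0.0007
grip_force: 0.0
```

servo_tool:
  plan:
    - [[0,0,0.02,0,0,0,0],[0,0,0,0,0,0,0],[0,0,0,0,0,0,0]]

```text
time: 11.23
tool_pos: [0.6076, 0.1529, 0.0516]
tool_rot: [0.765, 0.644, -0.0, -0.0]
contact_force: [-1.0, 0.0, -0.0]
grip_width: 0.0001
grip_force: 0.0
```

servo_tool:
  plan:
    - [[0,0,0.02,0,0,0,0],[0,0,0,0,0,0,0],[0,0,0,0,0,0,0]]

```text
time: 11.48
tool_pos: [0.6076, 0.1529, 0.051]
tool_rot: [0.765, 0.644, 0.0, -0.0]
contact_force: [0.5, -0.3, -0.3]
grip_width: 0.0003
grip_force: 0.0
```

servo_tool:
  plan:
    - [[0,0,0.02,0,0,0,0],[0,0,0,0,0,0,0],[0,0,0,0,0,0,0]]

```text
time: 11.73
tool_pos: [0.6076, 0.1529, 0.0504]
tool_rot: [0.765, 0.644, -0.0, -0.0]
contact_force: [0.5, -0.1, 0.2]
grip_width: 0.0001
grip_force: 0.0
```

servo_tool:
  plan:
    - [[0,0,0.02,0,0,0,0],[0,0,0,0,0,0,0],[0,0,0,0,0,0,0]]

```text
time: 11.98
tool_pos: [0.6077, 0.1529, 0.05]
tool_rot: [0.765, 0.644, 0.0, -0.0]
contact_force: [-0.7, 0.3, 1.7]
grip_width: 0.0001
grip_force: 1.3
```

servo_tool:
  plan:
    - [[0,0,0.02,0,0,0,0],[0,0,0,0,0,0,0],[0,0,0,0,0,0,0]]

```text
time: 12.23
tool_pos: [0.6078, 0.153, 0.0498]
tool_rot: [0.765, 0.644, 0.0, -0.0]
contact_force: [-2.6, -0.3, 6.4]
grip_width: -0.0002
grip_force: 3.5
```

servo_tool:
  plan:
    - [[0,0,0.02,0,0,0,0],[0,0,0,0,0,0,0],[0,0,0,0,0,0,0]]

```text
time: 12.48
tool_pos: [0.608, 0.1534, 0.0496]
tool_rot: [0.765, 0.644, 0.001, -0.0]
contact_force: [-3.3, 0.4, 9.6]
grip_width: -0.0002
grip_force: 5.0
```

servo_tool:
  plan:
    - [[-0.05,0,-0.01,0,0,0,0],[-0.05,0,0,0,0,0,0],[-0.05,0,0,0,0,0,0],[-0.05,0,0,0,0,0,0]]

```text
time: 12.82
tool_pos: [0.6072, 0.149, 0.0502]
tool_rot: [0.764, 0.645, 0.002, -0.001]
contact_force: [-3.3, 4.3, 11.5]
grip_width: -0.0001
grip_force: 5.6
```

servo_tool:
  plan:
    - [[-0.05,0,0,0,0,0,0],[-0.05,0,0,0,0,0,0],[-0.05,0,0,0,0,0,0],[-0.05,0,0,0,0,0,0]]

```text
time: 13.15
tool_pos: [0.6061, 0.1428, 0.0502]
tool_rot: [0.764, 0.645, 0.001, -0.001]
contact_force: [-3.4, 3.4, 12.1]
grip_width: -0.0005
grip_force: 5.7
```

```bash
python3 to.py -59 0 53
```

```text
t 13.15 yaw -9.71 clampxyz [-50.15   0.99  50.22] F [-3.44  3.39 12.14]
rows [ 0.295 -0.035 -0.092] proj [319.  95.]
```

servo_tool:
  plan:
    - [[-0.05,0,-0.015,0,0,0,0],[-0.05,0,0,0,0,0,0],[-0.05,0,0,0,0,0,0],[-0.05,0,0,0,0,0,0],[-0.05,0,0,0,0,0,0]]

```text
time: 13.57
tool_pos: [0.6048, 0.1352, 0.0502]
tool_rot: [0.764, 0.645, 0.001, -0.0]
contact_force: [-2.0, 3.5, 7.2]
grip_width: -0.0002
grip_force: 3.7
```

```bash
python3 to.py -59 0 53; python3 - <<'E'
from fit import *
s,st=wrist("w7")
E
```

```text
t 13.5667 yaw -9.72 clampxyz [-42.38   0.87  50.24] F [-2.02  3.49  7.2 ]
rows [ 0.554 -0.033 -0.091] proj [319.  95.]
```

servo_tool:
  plan:
    - [[0,0,-0.15,0,0,0,0],[0,0,0,0,0,0,0],[0.3,-0.02,0,0,0,0,0],[0.3,0,0,0,0,0,0],[0,0,0,0,0,0,0],[0,0,0.1,0,0,0,0],[0,0,0.03,0,0,0,0],[0,0,0.015,0,0,0,0],[0,0,0,0,0,0,0],[0,0,0,0,0,0,0]]

```text
time: 14.45
tool_pos: [0.6069, 0.1523, 0.05]
tool_rot: [0.765, 0.644, 0.001, -0.0]
contact_force: [-1.7, 3.1, 5.8]
grip_width: 0.0
grip_force: 3.2
```

servo_tool:
  plan:
    - [[-0.05,0,0,0,0,0,0],[-0.05,0,0,0,0,0,0],[-0.05,0,0,0,0,0,0],[-0.05,0,0,0,0,0,0]]

```text
time: 14.78
tool_pos: [0.606, 0.1467, 0.0503]
tool_rot: [0.765, 0.645, 0.001, -0.0]
contact_force: [-2.1, 3.4, 9.2]
grip_width: -0.0002
grip_force: 4.2
```

servo_tool:
  plan:
    - [[-0.05,0,-0.004,0,0,0,0],[-0.05,0,0,0,0,0,0],[-0.05,0,0,0,0,0,0],[-0.05,0,0,0,0,0,0]]

```text
time: 15.12
tool_pos: [0.6049, 0.1406, 0.0503]
tool_rot: [0.765, 0.644, 0.001, -0.0]
contact_force: [-2.4, 2.9, 8.2]
grip_width: 0.0001
grip_force: 3.7
```

servo_tool:
  plan:
    - [[-0.05,0,0,0,0,0,0],[-0.05,0,0,0,0,0,0],[-0.05,0,0,0,0,0,0],[-0.05,0,0,0,0,0,0]]

```text
time: 15.45
tool_pos: [0.604, 0.1347, 0.0503]
tool_rot: [0.765, 0.644, 0.001, -0.0]
contact_force: [-1.8, 2.8, 6.2]
grip_width: -0.0002
grip_force: 3.4
```

```bash
python3 to.py -59 0 53; python3 - <<'E'
from fit import *
s,st=wrist("w8")
E
```

```text
t 15.45 yaw -9.75 clampxyz [-41.76   0.17  50.26] F [-1.77  2.76  6.17]
rows [ 0.575 -0.01  -0.09 ] proj [319.  95.]
```

servo_tool:
  plan:
    - [[0,0,-0.15,0,0,0,0],[0,0,0,0,0,0,0],[0.3,0,0,0,0,0,0],[0.3,0,0,0,0,0,0],[0,0,0,0,0,0,0],[0,0,0.1,0,0,0,0],[0,0,0.03,0,0,0,0],[0,0,0.018,0,0,0,0],[0,0,0,0,0,0,0],[-0.05,0,0,0,0,0,0]]

```text
time: 16.33
tool_pos: [0.6067, 0.1512, 0.0501]
tool_rot: [0.765, 0.645, 0.001, -0.0]
contact_force: [-1.2, 4.5, 5.7]
grip_width: -0.0
grip_force: 3.2
```

servo_tool:
  plan:
    - [[-0.05,0,0,0,0,0,0],[-0.05,0,0,0,0,0,0],[-0.05,0,0,0,0,0,0],[-0.05,0,0,0,0,0,0]]

```text
time: 16.67
tool_pos: [0.6057, 0.145, 0.0503]
tool_rot: [0.765, 0.644, 0.001, -0.0]
contact_force: [-2.1, 3.7, 7.2]
grip_width: -0.0001
grip_force: 3.4
```

servo_tool:
  plan:
    - [[-0.05,0,0,0,0,0,0],[-0.05,0,0,0,0,0,0],[-0.05,0,0,0,0,0,0],[-0.05,0,0,0,0,0,0]]

```text
time: 17.0
tool_pos: [0.605, 0.1393, 0.0503]
tool_rot: [0.765, 0.644, 0.001, -0.0]
contact_force: [0.5, 2.5, 4.9]
grip_width: -0.0003
grip_force: 2.4
```

servo_tool:
  plan:
    - [[-0.05,0,0,0,0,0,0],[-0.05,0,0,0,0,0,0],[-0.05,0,0,0,0,0,0]]

```text
time: 17.25
tool_pos: [0.6044, 0.1346, 0.0503]
tool_rot: [0.765, 0.644, 0.001, -0.0]
contact_force: [-0.1, 4.2, 5.3]
grip_width: -0.0001
grip_force: 2.5
```

servo_tool:
  plan:
    - [[0,0,-0.15,0,0,0,0],[0,0,0,0,0,0,0],[0.3,0,0,0,0,0,0],[0.3,0,0,0,0,0,0],[0,0,0,0,0,0,0],[0,0,0.1,0,0,0,0],[0,0,0.03,0,0,0,0],[0,0,0.024,0,0,0,0],[0,0,0,0,0,0,0],[-0.05,0,0,0,0,0,0]]

```text
time: 18.08
tool_pos: [0.6068, 0.1515, 0.0501]
tool_rot: [0.764, 0.645, 0.001, -0.001]
contact_force: [-0.2, 4.9, 6.0]
grip_width: 0.0001
grip_force: 2.9
```

servo_tool:
  plan:
    - [[-0.05,0,0,0,0,0,0],[-0.05,0,0,0,0,0,0],[-0.05,0,0,0,0,0,0]]

```text
time: 18.33
tool_pos: [0.6065, 0.1468, 0.0503]
tool_rot: [0.765, 0.645, 0.001, -0.0]
contact_force: [0.3, 3.8, 4.7]
grip_width: -0.0001
grip_force: 2.6
```

servo_tool:
  plan:
    - [[-0.05,0,0,0,0,0,0],[-0.05,0,0,0,0,0,0],[-0.05,0,0,0,0,0,0]]

```text
time: 18.58
tool_pos: [0.6058, 0.1422, 0.0504]
tool_rot: [0.765, 0.644, 0.001, -0.0]
contact_force: [0.3, 3.9, 5.3]
grip_width: 0.0002
grip_force: 2.5
```

```bash
python3 to.py -59 0 53; python3 - <<'E'
from h import *
from plant import snapshot
a=load("side0")["color"];b=snapshot("side")["color"];o=[cv2.resize(x[200:275,320:395],(400,400),interpolation=cv2.INTER_CUBIC) for x in (a,b)]
cv2.imwrite("pics/cmp.png",np.hstack(o)[:,:,::-1])
E
```

```text
t 18.5833 yaw -9.75 clampxyz [-49.45   0.75  50.35] F [0.33 3.87 5.32]
rows [ 0.318 -0.028 -0.088] proj [319.  95.]
```

View pics/cmp.png

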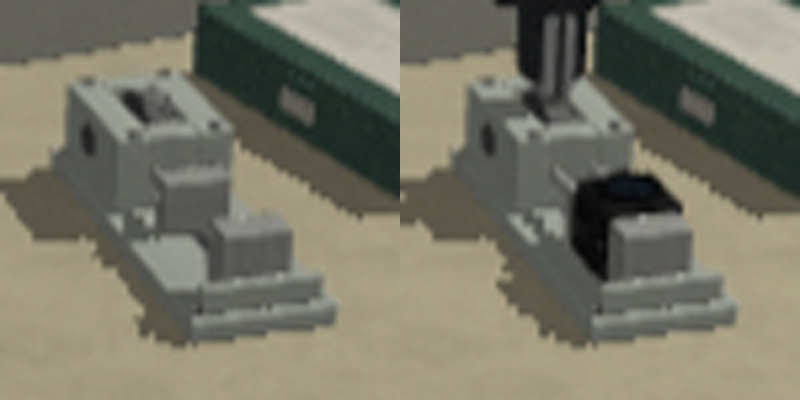

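The right-hand side view shows the cube upright against the fixed jaw, with the jaw rods drawn out towards it at about (560,180). Drag is rising, so I continue carefully.

servo_tool:
  plan:
    - [[-0.03,0,0.008,0,0,0,0],[-0.03,0,0,0,0,0,0],[-0.03,0,0,0,0,0,0]]

```text
time: 18.88
tool_pos: [0.6055, 0.1399, 0.0503]
tool_rot: [0.765, 0.645, 0.002, -0.0]
contact_force: [0.4, 4.7, 6.3]
grip_width: 0.0001
grip_force: 3.1
```

servo_tool:
  plan:
    - [[-0.03,0,0.005,0,0,0,0],[-0.03,0,0,0,0,0,0],[-0.03,0,0,0,0,0,0]]

```text
time: 19.13
tool_pos: [0.6051, 0.1374, 0.0503]
tool_rot: [0.765, 0.645, 0.002, -0.0]
contact_force: [0.7, 3.9, 7.0]
grip_width: -0.0004
grip_force: 3.4
```

servo_tool:
  plan:
    - [[-0.03,0,0,0,0,0,0],[-0.03,0,0,0,0,0,0],[-0.03,0,0,0,0,0,0]]

```text
time: 19.38
tool_pos: [0.6047, 0.1347, 0.0503]
tool_rot: [0.765, 0.645, 0.002, -0.0]
contact_force: [0.2, 4.6, 6.6]
grip_width: 0.0
grip_force: 3.2
```

servo_tool:
  plan:
    - [[0,0,-0.3,0,0,0,0],[0,0,-0.9,0,0,0,0],[-0.9,0,-0.9,0,0,0,0],[-0.9,0,0,0,0,0,0],[-0.8,0,0,0,0,0,0],[0,0,0,0,0,0,0],[0,0,0,0,0,0,0]]

```text
time: 19.97
tool_pos: [0.5901, 0.054, 0.1126]
tool_rot: [0.766, 0.643, -0.0, 0.0]
contact_force: [0.1, 1.2, -0.1]
grip_width: 0.0
grip_force: 0.0
```

```bash
python3 to.py -59 0.7 55; python3 - <<'E'
from fit import *
s,st=wrist("w9");a=cv2.imread("pics/w5.png");b=cv2.imread("pics/w9.png")
cv2.imwrite("pics/w9c.png",np.hstack([cv2.resize(x[150:330,260:380],(400,600),interpolation=cv2.INTER_CUBIC) for x in (a,b)]))
E
```

```text
t 19.9667 yaw -9.98 clampxyz [ 40.06  -0.56 112.58] F [ 0.1   1.17 -0.11]
rows [3.303e+00 1.000e-03 1.918e+00] proj [319.  95.]
```

View pics/w9c.png

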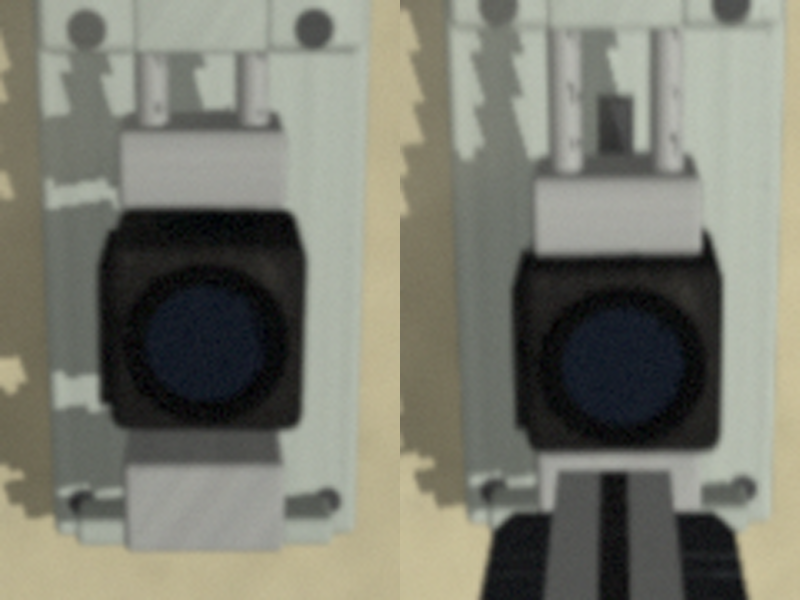

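The right-hand picture shows the cube square and pushed home against the fixed jaw, with the moving jaw up against its near face. One more short stroke at about 8 N will make the grip sure.

servo_tool:
  plan:
    - [[0.8,0,0,0,0,0,0],[0.9,0,0,0,0,0,0],[0.9,0,0.4,0,0,0,0],[0.6,0,0.8,0,0,0,0],[0,0,0.6,0,0,0,0],[0,0,0.15,0,0,0,0],[0,0,0,0,0,0,0],[0,0,0,0,0,0,0],[0,0,0,0,0,0,0]]

```text
time: 20.77
tool_pos: [0.6075, 0.1503, 0.055]
tool_rot: [0.765, 0.644, 0.001, 0.0]
contact_force: [0.1, 0.2, 0.3]
grip_width: 0.0001
grip_force: 0.0
```

```bash
python3 to.py -57 0.7 50.2
```

```text
t 20.7667 yaw -9.84 clampxyz [-57.71   1.15  55.04] F [0.11 0.25 0.31]
rows [-0.024 -0.015  0.161] proj [319.  95.]
```

servo_tool:
  plan:
    - [[0,-0.015,0.13,0,0,0,0],[0,0,0.03,0,0,0,0],[0,0,0.02,0,0,0,0],[0,0,0,0,0,0,0],[0,0,0,0,0,0,0],[0,0,0,0,0,0,0]]

```text
time: 21.27
tool_pos: [0.6073, 0.151, 0.05]
tool_rot: [0.765, 0.644, 0.001, 0.0]
contact_force: [-1.2, 0.3, 9.4]
grip_width: 0.0
grip_force: 4.9
```

servo_tool:
  plan:
    - [[-0.03,0,0.005,0,0,0,0],[-0.03,0,0,0,0,0,0],[-0.03,0,0,0,0,0,0]]

```text
time: 21.52
tool_pos: [0.6071, 0.1503, 0.0502]
tool_rot: [0.765, 0.645, 0.002, -0.0]
contact_force: [-0.2, 6.3, 8.8]
grip_width: -0.0004
grip_force: 4.5
```

servo_tool:
  plan:
    - [[-0.03,0,0.005,0,0,0,0],[-0.03,0,0,0,0,0,0],[-0.03,0,0,0,0,0,0]]

```text
time: 21.77
tool_pos: [0.6069, 0.1486, 0.0502]
tool_rot: [0.764, 0.645, 0.003, -0.0]
contact_force: [0.7, 7.3, 9.6]
grip_width: -0.0002
grip_force: 4.7
```

servo_tool:
  plan:
    - [[-0.03,0,0,0,0,0,0],[-0.03,0,0,0,0,0,0],[-0.03,0,0,0,0,0,0]]

```text
time: 22.02
tool_pos: [0.6066, 0.1457, 0.0503]
tool_rot: [0.764, 0.645, 0.003, -0.0]
contact_force: [0.1, 7.0, 9.5]
grip_width: 0.0001
grip_force: 4.5
```

The drag saturated at about 7 N, so the grip is firm. I lift off.

servo_tool:
  plan:
    - [[0,0,-0.2,0,0,0,0],[0,0,-0.6,0,0,0,0],[0,0,-0.8,0,0,0,0],[-0.9,0,-0.8,0,0,0,0],[-0.9,0,-0.8,0,0,0,0],[-0.8,0,0,0,0,0,0],[0,0,0,0,0,0,0],[0,0,0,0,0,0,0],[0,0,0,0,0,0,0]]

```text
time: 22.77
tool_pos: [0.5914, 0.0665, 0.1439]
tool_rot: [0.765, 0.644, 0.0, -0.0]
contact_force: [0.1, 0.2, 0.0]
grip_width: -0.0002
grip_force: 0.0
```

```bash
python3 - <<'E'
from fit import *
s,st=wrist("w10");print(st["qd"].round(3),st["contact_force"])
from plant import arm
print(arm.hand_in())
E
```

```text
[-0.011  0.015 -0.015 -0.007 -0.    -0.001 -0.002] [0.13769734 0.22038872 0.01334008]
the job is handed in; nothing more can be done
None
```

I stood the cube upright and square between the jaws, rolled the wheel until the jaw gripped it, lifted clear and handed in at about 23 s; no verdict came back. On the last stroke, pressed at up to about 9.6 N against the advised 6–9 N, rim drag reached about 7 N, so the jaw may briefly have gripped at about 18 N by the given formula: above the 5–10 N target, under the 25 N limit. I did not look at the cube again after that stroke.

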